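Undo the test unit's quarter-turn fasteners and hang its cover on the hook

ROBOT

A 6-joint arm with a two-finger parallel gripper is mounted at the origin on the work surface. World frame = base frame: x ahead of the robot, y to its left, z up, the work surface at z = 0. Lengths are in m, angles in rad, forces in N, time in s.
With the tool pointing down it reaches from about 0.275 to 0.975 m from the base axis. Payload 8.4 kg.
Tool frame: the origin (TCP) lies at the very end of the fingers, on their centre line; the grasp point (between the pads) lies 19 mm behind it (ctrl.grip_depth is the distance from the TCP to the grasp point, in m); z points along the fingers, y is the line along which they close (so a half turn about z gives the same grasp; the last joint's range is limited). The gripper opens to 92 mm and grips with 3 to 60 N. Pads are 20 mm wide; open, the fingers measure 128 mm over their backs; the gripper's body (75 mm by 189 mm) begins 69 mm behind the grasp point.
Start: joints at [-1.2, 0.353, 1.633, -0, 1.155, -0.002], TCP at [0.228, -0.582, 0.215] pointing down, gripper open.
Joint ranges: [-2.63, 2.63], [-0.92, 2.1], [0.06, 2.66], [-1.3, 4.44], [0, 2.69], [-3.02, 3.02]. Speed limits (rad/s): [2.22, 2.22, 2.79, 3.14, 3.14, 3.14].

INTERFACE

Orientations are given as a unit quaternion [x, y, z, w].
In Python, from workcell import ctrl, cams, status gives the robot as it stands (ctrl), with the cameras (cams) and the readings (status).
- The arm moves only by the shell command python3 steer.py FILE [OPENING], which reads ROWS from the file FILE. ROWS is a JSON object whose key "rows" holds a list of rows, 1 to 8 of them, each of 6 numbers: dx, dy, dz in m, then a rotation vector rx, ry, rz in rad; each row is the pose to reach, as a shift and turn from the pose commanded when the command began, along the tool's axes at that moment; what a row does not reach only later rows make up. A row lasts 1/10 s, in which the tool goes at most 0.05 m and 0.15 rad, less where a joint would pass 70% of its speed; a pose out of reach is approached as far as the arm can. OPENING is the opening from 0.0 (shut) to 1.0 (fully open), set as the command begins (- or left out keeps the last). The fingers move at their own pace and stop on an object; the grip force is fixed at half the most. Time passes only in rows, so rows that do not move let the fingers close. It prints the time, the measured TCP pose, the force, the opening and the grip force at its end. Input that does not fit is refused with a message, and nothing moves.
- status.get_state(): the state, without advancing time (a new reading comes with each control period).
- cams.snapshot(name): name is "scene" or "side" or "wrist"; returns the picture (480x640x3 uint8, red, green, blue); there is no depth.
- cams.camera_params(name): a dict with "K" (3x3 intrinsics, pixels), "camera_from_world" (4x4, takes a point from world to camera coordinates). Camera axes: x right, y down, z forward; pixel columns grow to the right and rows downward; lengths in m; the calibration is good to about 2 mm. A picture is of the moment at which its call begins: read the wrist's pose just before it. camera_params takes no time and is no camera call; for the wrist camera it gives the pose at the moment of the call.
- ctrl.hand_in(): hands the job in; it is judged then, once.
The state is a dict: "time": time; "joint_pos": joint angles; "joint_vel": joint speeds; "effort": joint torques, N m; "tcp_pos": TCP position; "eef_rot": TCP orientation; "contact_force": force on the tool from outside, world axes, zero at the start; "moment": the same for the moment, N m; "opening": opening from 0.0 (shut) to 1.0 (fully open); "grip_force": force on a finger pad.
Only numpy, scipy, OpenCV 4.12 (cv2) and the standard library are available. Lean on these libraries where they do the work, as an engineer would, in place of code of your own. Each camera call takes 0.05 s, during which the arm holds its last target. There are 200 camera calls.

TASK

Take the screwdriver from its wooden stand and use it to undo both slotted quarter-turn fasteners of the yellow cover on the blue test unit: push each one in against its spring, turn it a quarter turn anticlockwise and let it pop up. Stand the screwdriver back in its stand, then lift the cover off by its black handle and leave it hanging level by that handle on both prongs of the steel hook. Do not shift the drill, the battery or the carton.

Things in the scene. Friction and masses are not known exactly. Their poses are not given: they have to be found in the camera images.
- unit: Fixed blue test unit, 190 (x) x 240 (y) x 90 mm high. Origin under its centre on the bench, z up. The yellow cover lies flush in its top: the cover's seat is 85 mm above the bench, inside a 5 mm high rim with 2 to 3 mm play. Hidden wings on the fasteners, under the unit's top, hold the cover down until both fasteners are undone; then it lifts straight up.
- cover: Loose yellow plate, 132 (x) x 206 (y) x 5 mm, 0.3 to 0.45 kg, balanced about its middle. Origin: centre of its underside, z up; at the start same yaw as the unit. Fasteners at y = +78 mm (left) and -78 mm (right), each in a black collar (40 mm outside, 31 mm inside diameter, top 20 mm above the origin). Their ends reach 11 mm below the plate when locked.
- handle_mid (a point): Centre of the bar of the cover's black bow handle, 60 mm above the cover's origin. The bar is square, 10 x 10 mm, 110 mm long, along y, level; its underside is 50 mm above the plate. It stands on two posts 10 x 10 mm at y = +-50 mm.
- slot_left (a point): Middle of the slot's floor in the left fastener's round steel head (24 to 26 mm across); x along the slot, z up, on the turning axis. Slot 4.5 mm wide, 6 mm deep, open at both ends. While locked its floor is 13 mm above the cover's origin (98 mm above the bench), the head's top 1 mm below the collar's rim. Undone, the head pops up 4 mm.
- slot_right (a point): The same for the fastener at the cover's -y end.
- turn_left (a joint): Angle of the left fastener, rad, growing anticlockwise from above: 0 to 0.15 locked at the start (slot nearly along the cover's y), 1.4 with slot along the cover's x, stop at 1.52. Friction 0.03 N m; it stays where left. Not pushed in by 3 mm, it is blocked at about 0.25 (and on the way up to about 1.2); beyond about 1.25 it pops up when let go.
- turn_right (a joint): The same for the right fastener.
- push_left (a joint): How far the left fastener is pushed down, m: 0 locked at rest, 0.006 at its limit, -0.004 popped up. Spring: about 5 N starts it, 0.6 N more per mm (8.4 N at the limit). It must be 3 mm or more in to turn.
- push_right (a joint): The same for the right fastener.
- screwdriver: Loose flat screwdriver, 119 mm long, upright in the stand, blade down. Origin: middle of the blade's tip edge; z up along the tool; x along the blade's width. Blade 14 mm (x) by 2.5 mm (y), shank 7 mm diameter, black flange 34 mm diameter from 62 to 68 mm above the tip, then a red square handle 24 x 24 mm up to 116 mm, flats square to x and y. About 0.09 kg.
- stand: Fixed wooden block 70 x 70 x 85 mm; origin under its centre. A square hole 20 x 20 mm, 75 mm deep, opens upward in the middle of its top; the screwdriver's flange rests on the block round it, so the parked blade's tip is 23 mm above the bench.
- stand_mouth (a point): Centre of the hole's mouth at the stand's top, 85 mm above the bench.
- hook: Fixed steel stand with a double hook. Origin on the bench below the seat. Post 14 mm thick, 202 mm high at x = +110 mm, on a base plate 170 x 100 x 12 mm (x from -25 to 145 mm). From a crossbar on the post two parallel round prongs of 8 mm diameter at y = +-30 mm slope gently down (185 to 160 mm height) towards -x and end in upturned tips at x = -22 mm, tops 186 mm above the bench.
- hook_seat (a point): Middle between the two prongs at their lowest place, level with the top of the prongs there, 163 mm above the bench; x points from the tips to the post, z up. A handle bar laid along y across both prongs, behind the tips, rests here with the gripper free between the prongs; the tips rise 23 mm above this point, the prongs' undersides lie 9 mm below it.
- drill: Red power drill lying on its side, loose, 1.1 kg, about 120 x 250 x 55 mm, beyond the unit. Leave it alone.
- battery: Black tool battery with a green band, loose, 70 x 55 x 56 mm. Leave it alone.
- carton: Cardboard carton, loose, 75 x 60 x 50 mm. Leave it alone.

How it is judged:
By the outcome, as a careful person would: the job done as asked, in the order asked, and still so for the second after the job is handed in, with the robot touching nothing.
It also fails if it takes over 72 s, if anything falls off the work surface, if the arm or the gripper's body presses on something with over 40 N, if the wrist force passes 120 N, or if a joint passes its speed limit or range.

## Working session

There is one attempt and no reset: what is moved stays moved. The work goes in short steps, Python scripts to look and compute and a shell command to move; the robot and the scene stay as the last step left them, time stands still between calls to the robot, and variables do not carry over. Pictures are saved under pics/ and viewed, at most 10 in all, crops included, and the job is handed in when it is done.

```bash
ls; mkdir -p pics
python3 - <<'E'
from workcell import ctrl, cams, status
import cv2,json,numpy as np
for n in("scene","side"):
    im=cams.snapshot(n); cv2.imwrite(f"pics/{n}0.png",im[:,:,::-1])
    p=cams.camera_params(n); print(n,np.round(p["K"],1).tolist(),np.round(p["camera_from_world"],3).tolist())
s=status.get_state();print(s["time"],s["tcp_pos"],s["eef_rot"],ctrl.grip_depth)
p=cams.camera_params("wrist");print(np.round(np.linalg.inv(p["camera_from_world"]),3).tolist())
E
```

```text
pics
steer.py
workcell.py
scene [[494.6, 0.0, 320.6], [0.0, 494.6, 235.1], [0.0, 0.0, 1.0]] [[-0.706, 0.708, 0.002, 0.401], [0.501, 0.501, -0.706, -0.202], [-0.5, -0.498, -0.709, 1.327], [0.0, 0.0, 0.0, 1.0]]
side [[458.4, 0.0, 316.7], [0.0, 458.4, 244.8], [0.0, 0.0, 1.0]] [[-0.999, -0.038, -0.012, 0.555], [-0.007, 0.473, -0.881, 0.118], [0.039, -0.88, -0.472, 1.035], [0.0, 0.0, 0.0, 1.0]]
0.1 [ 0.22746646 -0.58167275  0.21394744] [ 9.82680084e-01  1.85309141e-01 -1.17657636e-04 -6.00312586e-04] 0.0187
[[0.364, -0.89, -0.274, 0.306], [-0.931, -0.349, -0.106, -0.552], [-0.001, 0.294, -0.956, 0.383], [0.0, 0.0, 0.0, 1.0]]
```

View pics/scene0.png

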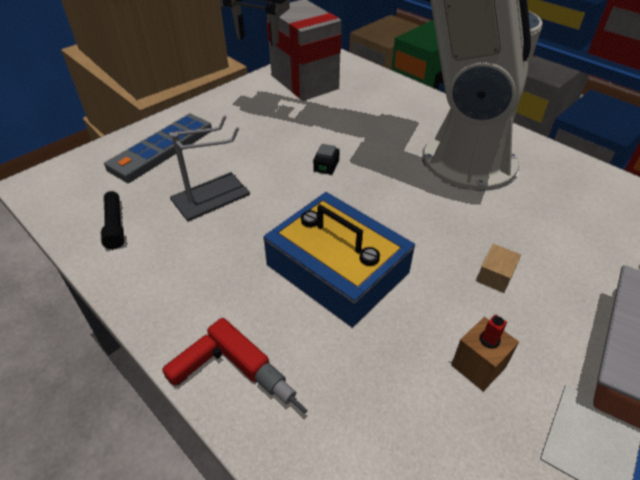

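View pics/side0.png

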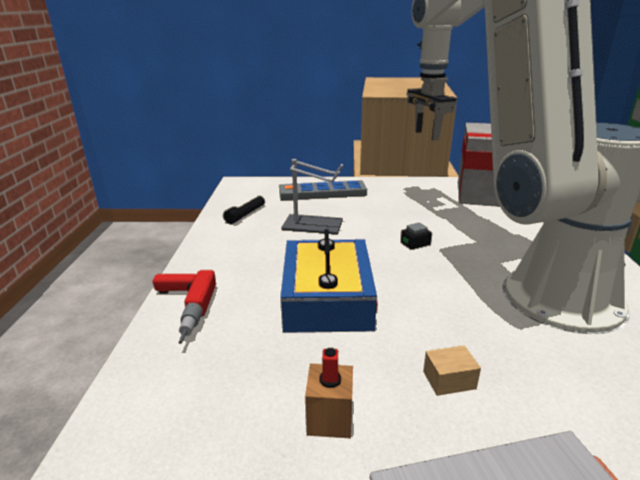

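The scene view shows the screwdriver handle top at (496,320), the fasteners at (311,217) and (369,256), and the hook post top near (180,140). In the side view the screwdriver top is at (330,350), the fasteners at (326,243) and (328,281), and the prong tips near (340,167).

```bash
cat > h.py <<'E'
import numpy as np,cv2
from scipy.optimize import least_squares
from scipy.spatial.transform import Rotation as R
from workcell import ctrl, cams, status
def P(n):
    p=cams.camera_params(n);return np.array(p["K"]),np.array(p["camera_from_world"])
def tri(obs):  # [(K,T,(u,v))...]
    A=[]
    for K,T,(u,v) in obs:
        M=K@T[:3]; A+=[u*M[2]-M[0],v*M[2]-M[1]]
    X=np.linalg.svd(np.array(A))[2][-1]; X=X[:3]/X[3]
    return X,[np.round((lambda q:q[:2]/q[2]-uv)(K@(T[:3]@np.r_[X,1])),1).tolist() for K,T,uv in obs]
def plane(K,T,uv,z):
    d=T[:3,:3].T@np.linalg.solve(K,np.r_[uv,1]); c=-T[:3,:3].T@T[:3,3]
    return c+d*(z-c[2])/d[2]
def proj(K,T,X):
    q=K@(T[:3]@np.r_[X,1]);return q[:2]/q[2]
def rel(pos,yaw=None):
    """shift in tool axes to TCP pos, and rotation vec to pointing-down with closing-axis yaw"""
    s=status.get_state();r=R.from_quat(s["eef_rot"])
    d=r.inv().apply(np.array(pos)-s["tcp_pos"])
    o=np.zeros(3)
    if yaw is not None:
        best=None
        for k in(0,np.pi):
            y=np.array([np.cos(yaw+k),np.sin(yaw+k),0]);z=np.array([0,0,-1]);x=np.cross(y,z)
            q=(r.inv()*R.from_matrix(np.c_[x,y,z])).as_rotvec()
            if best is None or abs(q[2])<abs(best[2]):best=q
        o=best
    print("rel",np.round(d,4).tolist(),np.round(o,4).tolist());return d,o
E
python3 - <<'E'
from h import *
S=P("scene");D=P("side")
for n,a,b in [("sdtop",(497,320),(330,351)),("fR",(311,217),(326,243)),("fL",(369,256),(328,281)),("postTop",(177,137),(294,162)),("tipA",(222,119),(341,166)),("tipB",(237,129),(339,174)),("batt",(326,156),(416,236)),("carton",(500,258),(452,358))]:
    X,e=tri([(*S,a),(*D,b)]);print(n,X.round(3),e)
for uv in [(298,307),(454,350),(487,319),(517,345),(485,367)]: print("stand/scene",plane(*S,uv,.085).round(3))
for uv in [(326,194),(413,243),(353,296),(265,240)]: print("unit/scene",plane(*S,uv,.09).round(3))
for uv in [(185,217),(171,198),(230,176),(249,189)]: print("hook base",plane(*S,uv,.012).round(3))
r=R.from_quat(status.get_state()["eef_rot"]).as_matrix();print(r.round(3))
E
```

```text
sdtop [0.521 0.352 0.14 ] [[-0.0, 0.1], [0.1, -0.1]]
fR [ 0.535 -0.061  0.102] [[-0.0, 0.1], [0.1, -0.1]]
fL [0.528 0.091 0.095] [[-0.0, 0.1], [0.1, -0.1]]
postTop [ 0.632 -0.371  0.195] [[0.0, -0.0], [-0.0, 0.0]]
tipA [ 0.5   -0.391  0.174] [[0.2, -0.9], [-0.4, 0.7]]
tipB [ 0.504 -0.331  0.175] [[-0.0, 0.2], [0.1, -0.2]]
batt [ 0.29  -0.259  0.024] [[-0.2, 1.2], [0.7, -1.1]]
carton [0.309 0.259 0.048] [[-0.1, 0.7], [0.5, -0.7]]
stand/scene [0.702 0.077 0.085]
stand/scene [0.58  0.323 0.085]
stand/scene [0.487 0.328 0.085]
stand/scene [0.498 0.391 0.085]
stand/scene [0.571 0.376 0.085]
unit/scene [ 0.451 -0.1    0.09 ]
unit/scene [0.435 0.127 0.09 ]
unit/scene [0.618 0.132 0.09 ]
unit/scene [ 0.638 -0.087  0.09 ]
hook base [ 0.676 -0.338  0.012]
hook base [ 0.661 -0.418  0.012]
hook base [ 0.508 -0.386  0.012]
hook base [ 0.506 -0.312  0.012]
[[ 0.931  0.364 -0.   ]
 [ 0.364 -0.931  0.001]
 [-0.    -0.001 -1.   ]]
```

```bash
echo '{"rows":[[0.1,-0.02,-0.14,0,0,-0.15],[0.36,-0.1,-0.15,0,0,-1.2],[0.36,-0.1,-0.15,0,0,-1.2],[0.36,-0.1,-0.15,0,0,-1.2],[0.36,-0.1,-0.15,0,0,-1.2],[0.36,-0.1,-0.15,0,0,-1.2],[0.36,-0.1,-0.15,0,0,-1.2],[0.36,-0.1,-0.15,0,0,-1.2]]}' > m.json && python3 steer.py m.json
echo '{"rows":[[0,0,0,0,0,-0.15],[0,0,0,0,0,-0.15],[0,0,0,0,0,-0.15]]}' > m.json && python3 steer.py m.json
cat > snap.py <<'E'
import sys,pickle
from h import *
n=sys.argv[1];c="wrist" if len(sys.argv)<3 else sys.argv[2];p=P(c);im=cams.snapshot(c)
cv2.imwrite(f"pics/{n}.png",im[:,:,::-1]);pickle.dump(p,open(f"{n}.pkl","wb"))
s=status.get_state();print(s["time"],s["tcp_pos"].round(4),R.from_quat(s["eef_rot"]).as_matrix().round(3).tolist(),s["joint_pos"])
E
python3 snap.py w1
```

```text
time: 0.9
tcp_pos: [0.5191, -0.3628, 0.3615]
eef_rot: [0.704, 0.71, -0.0, -0.0]
contact_force: [0.5, 0.9, 0.6]
opening: 1.001
grip_force: 0.0
time: 1.2
tcp_pos: [0.5174, -0.3644, 0.3605]
eef_rot: [0.653, 0.757, -0.0, -0.001]
contact_force: [0.3, 0.4, -0.9]
opening: 1.001
grip_force: 0.0
1.25 [ 0.5171 -0.3647  0.3605] [[-0.146, 0.989, -0.001], [0.989, 0.146, 0.001], [0.001, -0.001, -1.0]] [-6.16464406e-01  2.68271578e-01  1.43213173e+00 -2.59954528e-04
  1.44242326e+00 -7.63426050e-01]
```

```bash
echo '{"rows":[[0.37,0.07,-0.01,0,0,0.1],[0.37,0.07,-0.01,0,0,0.1],[0.37,0.07,-0.01,0,0,0.1],[0.37,0.07,-0.01,0,0,0.1],[0.37,0.07,-0.01,0,0,0.1],[0.37,0.07,-0.01,0,0,0.1],[0.37,0.07,-0.01,0,0,0.1],[0.37,0.07,-0.01,0,0,0.1]]}' > m.json && python3 steer.py m.json
echo '{"rows":[[0,0,0,0,0,0],[0,0,0,0,0,0]]}' > m.json && python3 steer.py m.json >/dev/null
python3 snap.py w2
echo '{"rows":[[0.32,0.01,0,0,0,0],[0.32,0.01,0,0,0,0],[0.32,0.01,0,0,0,0],[0.32,0.01,0,0,0,0],[0.32,0.01,0,0,0,0],[0.32,0.01,0,0,0,0],[0.32,0.01,0,0,0,0],[0.32,0.01,0,0,0,0]]}' > m.json && python3 steer.py m.json
echo '{"rows":[[0,0,0,0,0,0],[0,0,0,0,0,0]]}' > m.json && python3 steer.py m.json >/dev/null
python3 snap.py w3
python3 - <<'E'
import cv2,numpy as np
a=[cv2.imread(f"pics/w{i}.png") for i in(1,2,3)]
cv2.imwrite("pics/m1.png",cv2.resize(np.hstack(a[:2]),None,fx=.6,fy=.6))
E
```

```text
time: 2.05
tcp_pos: [0.5304, 0.0141, 0.3711]
eef_rot: [0.69, 0.724, 0.0, -0.0]
contact_force: [-0.5, 0.4, -0.1]
opening: 0.999
grip_force: 0.0
2.3 [0.5308 0.0107 0.3709] [[-0.05, 0.999, -0.001], [0.999, 0.05, -0.001], [-0.001, -0.001, -1.0]] [ 1.77755752e-02  8.90901030e-02  1.62726699e+00 -5.55418833e-04
  1.42576416e+00 -3.17257879e-02]
time: 3.1
tcp_pos: [0.5249, 0.3328, 0.3703]
eef_rot: [0.688, 0.725, -0.001, -0.0]
contact_force: [0.1, 0.8, 0.1]
opening: 1.002
grip_force: 0.0
3.35 [0.525  0.33   0.3714] [[-0.05, 0.999, 0.0], [0.999, 0.05, -0.0], [-0.0, 0.0, -1.0]] [ 5.59034961e-01  2.41393241e-01  1.44448010e+00 -4.29393446e-04
  1.45579444e+00  5.09505749e-01]
```

View pics/w2.png

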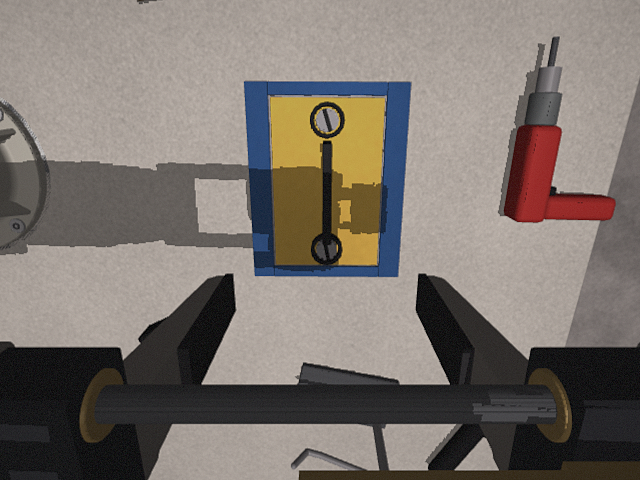

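View pics/w3.png

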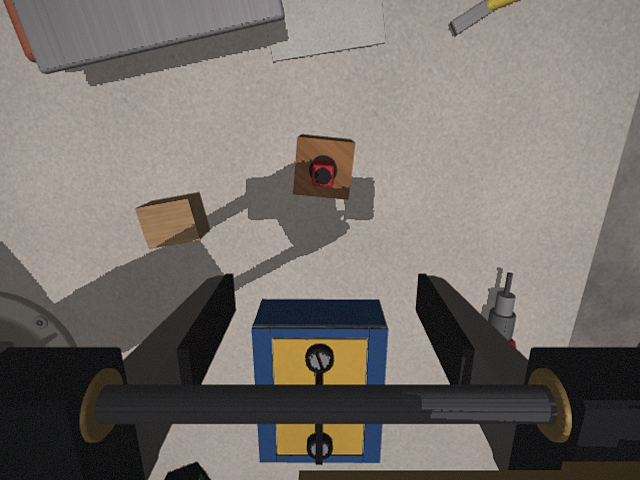

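View pics/w1.png

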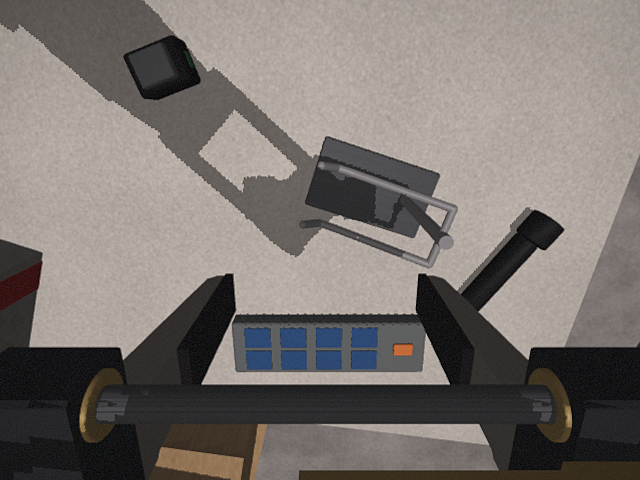

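The wrist views show, in w2, the left collar at (327,120), the right at (326,249), and the handle bar from (327,141) to (327,240). In w3 the screwdriver top is at (322,176) and the left collar at (320,359). In w1 the prong tips are at (323,165) and (306,224) and the crossbar runs (455,208) to (431,264).

```bash
echo '{"rows":[[-0.1,0,0.06,0,0,0],[-0.1,0,0.06,0,0,0],[-0.1,0,0.06,0,0,0],[-0.1,0,0.06,0,0,0],[-0.1,0,0.06,0,0,0]]}' > m.json && python3 steer.py m.json >/dev/null
python3 snap.py w4
python3 - <<'E'
import cv2,numpy as np,pickle
from h import *
im={i:cv2.imread(f"pics/w{i}.png") for i in(1,2,3,4)}
pk={i:pickle.load(open(f"w{i}.pkl","rb")) for i in(1,2,3,4)}
c=proj(*pk[4],[.521,.352,.14]);print("pred",c)
def crop(i,u,v,h,s): return cv2.resize(im[i][int(v)-h:int(v)+h,int(u)-h:int(u)+h],(s,s),interpolation=cv2.INTER_CUBIC)
u,v=c.round().astype(int); print(u,v)
m=np.vstack([np.hstack([crop(2,327,120,25,250),crop(2,326,249,25,250)]),np.hstack([crop(3,322,176,25,250),crop(4,u,v,25,250)])])
m=np.hstack([m,cv2.resize(im[1][130:280,290:490],(300,225))[:,:].copy() if 0 else np.vstack([cv2.resize(im[1][130:280,290:490],(300,225),interpolation=cv2.INTER_CUBIC),np.zeros((275,300,3),np.uint8)])])
cv2.imwrite("pics/m2.png",m)
E
```

```text
3.9 [0.5304 0.2328 0.3125] [[-0.051, 0.999, 0.002], [0.999, 0.051, 0.001], [0.001, 0.002, -1.0]] [4.10783083e-01 2.01882739e-01 1.61834748e+00 5.14284376e-04
 1.31921648e+00 3.59328835e-01]
pred [320.64589585  73.32498501]
321 73
```

View pics/m2.png

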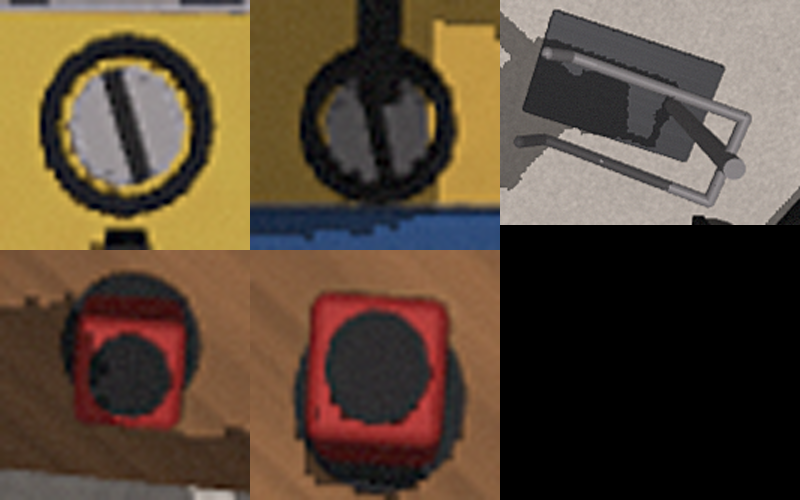

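The crops show the left slot running from (113,72) to (142,180), about 15° left of image vertical, and the right slot nearly parallel to it. The handle flats are nearly square to the image. Blade direction is hidden, so I check it after lifting.

```bash
cat > meas.py <<'E'
from h import *
import pickle
pk={i:pickle.load(open(f"w{i}.pkl","rb")) for i in(1,2,3,4)}
S=P("scene");D=P("side")
def ang(a,b): d=b-a; return round(np.degrees(np.arctan2(d[1],d[0])),1)
if __name__=="__main__":
    print("sdtop",*tri([(*pk[3],(322.6,175.4)),(*pk[4],(321.2,71.0))]), tri([(*pk[3],(322.6,175.4)),(*pk[4],(321.2,71.0)),(*S,(497,319)),(*D,(330,350))]))
    print("fL",*tri([(*pk[2],(327,119.4)),(*pk[3],(319.5,359))]))
    print("fL p",plane(*pk[2],(327,119.4),.105).round(4),"fR p",plane(*pk[2],(326.2,248.4),.105).round(4),"fL from w3",plane(*pk[3],(319.5,359),.105).round(4))
    def q(x,y,u0,v0,f=5): return (u0+x/f-.4,v0+y/f-.4)
    for n,a,b in[("slotL",q(142,180,302,95),q(113,72,302,95)),("slotR",q(135,178,301,224),q(118,100,301,224))]:
        print(n,ang(plane(*pk[2],a,.104),plane(*pk[2],b,.104)))
    c=[plane(*pk[2],x,.09) for x in[(245,82),(411,82),(398,276),(255,276)]]
    print("unit corners",np.round(c,3).tolist(),ang(c[3],c[0]),ang(c[2],c[1]),ang(c[0],c[1]),np.mean(c,0))
    for n,a,b in[("top edge",q(318-250,293-250,296,48),q(445-250,303-250,296,48)),]:
        print(n,ang(plane(*pk[4],a,.139),plane(*pk[4],b,.139)))
    T=[plane(*pk[1],x,.183) for x in[(322,165.3),(303.3,225.3)]]
    post=plane(*pk[1],(446.7,242),.202);m=np.mean(T,0)
    print("tips",T,"dist",np.linalg.norm(T[0]-T[1]),"post",post,"len",np.linalg.norm((post-m)[:2]),ang(m,post),ang(T[1],T[0]))
    print("post multi",tri([(*pk[1],(446.7,242)),(*S,(177,137)),(*D,(294,162))]))
    print("tipA(-y) multi",tri([(*pk[1],(303.3,225.3)),(*S,(222,117.5)),(*D,(341,166))]),"tipB",tri([(*pk[1],(322,165.3)),(*S,(237,129)),(*D,(339,174))]))
E
python3 meas.py
```

```text
sdtop [0.52142195 0.35398573 0.13880936] [[-0.0, 0.0], [0.1, -0.0]] (array([0.52131812, 0.35279616, 0.142526  ]), [[-0.2, 1.6], [-0.2, 1.0], [0.8, 0.6], [-0.2, -0.1]])
fL [0.52921407 0.09340883 0.09975224] [[0.1, 0.0], [-0.1, -0.0]]
fL p [0.529  0.0934 0.105 ] fR p [ 0.536  -0.0599  0.105 ] fL from w3 [0.5293 0.0972 0.105 ]
slotL 108.6
slotR 104.5
unit corners [[0.435, 0.129, 0.09], [0.622, 0.138, 0.09], [0.633, -0.099, 0.09], [0.445, -0.108, 0.09]] 92.4 92.7 2.9 [0.53339378 0.01500791 0.09      ]
top edge -1.2
tips [array([ 0.50847868, -0.32337251,  0.183     ]), array([ 0.49885063, -0.38325099,  0.183     ])] dist 0.060647601051320714 post [ 0.63349932 -0.37408076  0.202     ] len 0.13148532703614157 -9.1 80.9
post multi (array([ 0.63240598, -0.37314644,  0.19480852]), [[-3.3, -3.5], [-0.9, -0.2], [-0.2, -0.2]])
tipA(-y) multi (array([ 0.49997424, -0.38738901,  0.17789027]), [[0.9, 2.7], [1.0, 0.0], [-0.4, -0.0]]) tipB (array([ 0.50652411, -0.32541631,  0.17712067]), [[-2.3, 1.1], [0.5, 0.5], [-0.6, -0.5]])
```

```bash
python3 -c "
from h import *
rel([.5214,.353,.097],np.radians(-1.2))"
```

```text
rel [0.1202, -0.0032, 0.2156] [0.0018, -0.0013, 0.0723]
```

```bash
echo '{"rows":[[0.12,-0.003,0.05,0,0,0.072],[0.12,-0.003,0.05,0,0,0.072],[0.12,-0.003,0.05,0,0,0.072],[0.12,-0.003,0.216,0,0,0.072],[0.12,-0.003,0.216,0,0,0.072],[0.12,-0.003,0.216,0,0,0.072],[0.12,-0.003,0.216,0,0,0.072],[0.12,-0.003,0.216,0,0,0.072]]}' > m.json && python3 steer.py m.json >/dev/null
echo '{"rows":[[0,0,0,0,0,0],[0,0,0,0,0,0]]}' > m.json && python3 steer.py m.json
python3 -c "
from h import *
rel([.5214,.353,.097],np.radians(-1.2))"
```

```text
time: 4.9
tcp_pos: [0.5222, 0.3533, 0.0981]
eef_rot: [0.714, 0.7, 0.002, 0.0]
contact_force: [0.5, 0.1, 1.2]
opening: 0.994
grip_force: 0.0
rel [-0.0003, -0.0008, 0.0011] [0.0038, -0.0027, 0.001]
```

```bash
echo '{"rows":[[0,0,0,0,0,0],[0,0,0,0,0,0],[0,0,0,0,0,0],[0,0,0,0,0,0],[0,0,0,0,0,0],[0,0,0,0,0,0],[0,0,0,0,0,0]]}' > m.json && python3 steer.py m.json 0
python3 -c "
from h import *
print({k:status.get_state()[k] for k in('tcp_pos','moment','contact_force')})"
echo '{"rows":[[0,0,-0.05,0,0,0],[0,0,-0.1,0,0,0],[0,0,-0.14,0,0,0],[0,0,-0.14,0,0,0],[0,0,-0.14,0,0,0]]}' > m.json && python3 steer.py m.json
python3 snap.py s1 side; python3 snap.py c1 scene
python3 - <<'E'
import cv2,numpy as np
from h import *
s=status.get_state()["tcp_pos"]; o=[]
for n,c in(("s1","side"),("c1","scene")):
    u,v=proj(*P(c),s-[0,0,.06]).astype(int); print(u,v)
    im=cv2.imread(f"pics/{n}.png"); o.append(cv2.resize(im[v-40:v+40,u-40:u+40],(400,400),interpolation=cv2.INTER_CUBIC))
cv2.imwrite("pics/m3.png",np.hstack(o))
E
```

```text
time: 5.6
tcp_pos: [0.5204, 0.3519, 0.0951]
eef_rot: [0.714, 0.7, -0.0, -0.0]
contact_force: [-0.8, 0.5, 0.0]
opening: 0.411
grip_force: 0.0
{'tcp_pos': array([0.52039752, 0.35187951, 0.09509301]), 'moment': array([-0.04518756, -0.10953652, -0.01397022]), 'contact_force': array([-0.76878608,  0.49379059,  0.03896156])}
time: 6.1
tcp_pos: [0.5207, 0.3521, 0.2359]
eef_rot: [0.714, 0.7, 0.001, 0.0]
contact_force: [-0.7, -0.2, -1.0]
opening: 0.002
grip_force: 0.0
6.15 [0.5199 0.3516 0.2344] [[0.02, 1.0, -0.001], [1.0, -0.02, -0.001], [-0.001, -0.001, -1.0]] [ 5.92208130e-01  3.40279625e-01  1.60609054e+00 -1.78443380e-05
  1.19614848e+00  6.12159960e-01]
6.2 [0.5196 0.3514 0.2336] [[0.02, 1.0, -0.002], [1.0, -0.02, -0.001], [-0.001, -0.002, -1.0]] [ 5.92215297e-01  3.41140439e-01  1.60671092e+00 -2.42785716e-06
  1.19612566e+00  6.12198987e-01]
331 332
502 306
```

View pics/m3.png

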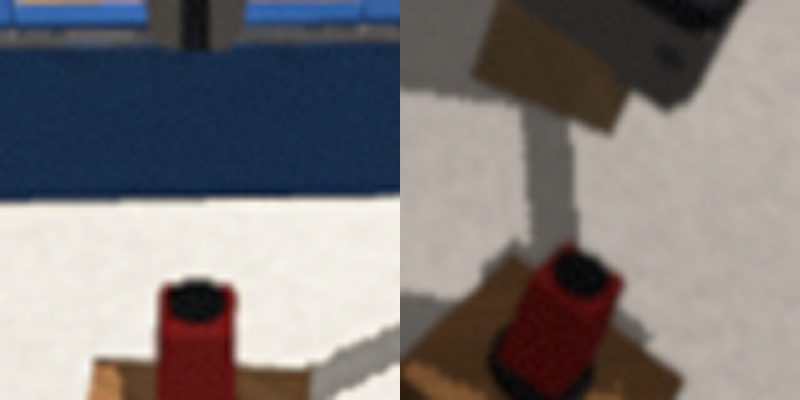

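The fingers were slower than I allowed for, so the screwdriver still stands untouched in its block. I reopen, go down again and close for longer.

```bash
echo '{"rows":[[0,0,0.03,0,0,0],[0,0,0.06,0,0,0],[0,0,0.06,0,0,0],[0,0,0.06,0,0,0],[0,0,0.06,0,0,0],[0,0,0.06,0,0,0],[0,0,0.06,0,0,0]]}' > m.json && python3 steer.py m.json 0.6; python3 -c "
from h import *
rel([.5214,.353,.097],np.radians(-1.2))"
```

```text
time: 6.9
tcp_pos: [0.5209, 0.3522, 0.1763]
eef_rot: [0.714, 0.7, 0.001, 0.0]
contact_force: [-0.2, -0.1, -0.3]
opening: 0.586
grip_force: 0.0
rel [0.0007, 0.0004, 0.0793] [0.0014, -0.0009, 0.001]
```

```bash
echo '{"rows":[[0.001,0,0.04,0,0,0],[0.001,0,0.079,0,0,0],[0.001,0,0.079,0,0,0],[0.001,0,0.079,0,0,0]]}' > m.json && python3 steer.py m.json ; echo '{"rows":[[0,0,0,0,0,0],[0,0,0,0,0,0],[0,0,0,0,0,0],[0,0,0,0,0,0],[0,0,0,0,0,0],[0,0,0,0,0,0]]}' > m.json && python3 steer.py m.json 0
```

```text
time: 7.3
tcp_pos: [0.5205, 0.3529, 0.0968]
eef_rot: [0.714, 0.7, -0.0, -0.0]
contact_force: [1.3, -0.0, 0.8]
opening: 0.598
grip_force: 0.0
time: 7.9
tcp_pos: [0.5208, 0.3532, 0.097]
eef_rot: [0.714, 0.7, 0.001, 0.0]
contact_force: [-1.7, -0.9, 6.7]
opening: 0.261
grip_force: 30.0
```

```bash
echo '{"rows":[[0,0,-0.05,0,0,0],[0,0,-0.1,0,0,0],[0,0,-0.12,0,0,0],[0,0,-0.12,0,0,0]]}' > m.json && python3 steer.py m.json
python3 snap.py s1 side; python3 snap.py c1 scene
python3 - <<'E'
import cv2,numpy as np
from h import *
s=status.get_state()["tcp_pos"]; o=[]
for n,c in(("s1","side"),("c1","scene")):
    u,v=proj(*P(c),s-[0,0,.045]).astype(int); print(u,v,proj(*P(c),s-[0,0,.074]))
    im=cv2.imread(f"pics/{n}.png"); o.append(cv2.resize(im[v-40:v+40,u-40:u+40],(400,400),interpolation=cv2.INTER_CUBIC))
cv2.imwrite("pics/m4.png",np.hstack(o))
E
```

```text
time: 8.3
tcp_pos: [0.5221, 0.354, 0.2199]
eef_rot: [0.714, 0.7, 0.003, 0.001]
contact_force: [0.4, -0.1, -1.4]
opening: 0.263
grip_force: 30.0
8.35 [0.5209 0.3532 0.2173] [[0.02, 1.0, 0.002], [1.0, -0.02, 0.001], [0.001, 0.002, -1.0]] [ 5.93478617e-01  3.55942005e-01  1.62286728e+00 -2.44607364e-05
  1.16025082e+00  6.13564578e-01]
8.4 [0.5201 0.3526 0.2155] [[0.02, 1.0, -0.0], [1.0, -0.02, -0.0], [-0.0, -0.0, -1.0]] [5.93480655e-01 3.57581349e-01 1.62460523e+00 1.48600923e-07
 1.15986916e+00 6.13494871e-01]
330 334 [330.66510491 350.34750595]
502 308 [497.92220467 319.42904775]
```

View pics/m4.png

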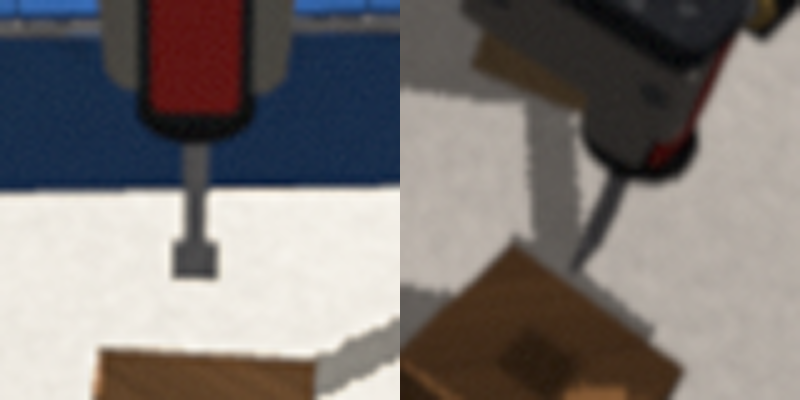

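The side crop shows the blade's wide side facing that camera, so the blade runs along the tool's y. The tip is at about (329,349), as predicted. I hover over the left slot and measure it close up.

```bash
echo '{"rows":[[-0.259,0.014,0,0,0,1.22],[-0.259,0.014,0,0,0,1.22],[-0.259,0.014,0,0,0,1.22],[-0.259,0.014,0,0,0,1.22],[-0.259,0.014,0,0,0,1.22],[-0.259,0.014,0,0,0,1.22],[-0.259,0.014,0,0,0,1.22],[-0.259,0.014,0,0,0,1.22]]}' > m.json && python3 steer.py m.json >/dev/null
echo '{"rows":[[0,0,0,0,0,0.02],[0,0,0,0,0,0.02]]}' > m.json && python3 steer.py m.json; python3 snap.py w5
python3 - <<'E'
from h import *
s=status.get_state();p=P("wrist")
print(proj(*p,[.5293,.0943,.104]),proj(*p,s["tcp_pos"]-[0,0,.074]))
rel([.5293,.0943,.212],np.radians(-71.4))
im=cv2.imread("pics/w5.png");u,v=proj(*p,[.5293,.0943,.104]).astype(int);print(u,v)
cv2.imwrite("pics/w5c.png",cv2.resize(im[v-50:v+50,u-60:u+60],(720,600),interpolation=cv2.INTER_CUBIC))
E
```

```text
time: 9.4
tcp_pos: [0.5283, 0.0936, 0.2146]
eef_rot: [0.986, 0.166, -0.001, -0.0]
contact_force: [-0.4, -0.2, -1.4]
opening: 0.261
grip_force: 30.0
9.45 [0.5285 0.0937 0.2149] [[0.944, 0.329, -0.002], [0.329, -0.944, -0.0], [-0.002, -0.0, -1.0]] [1.72647810e-01 2.16979917e-01 1.82005936e+00 1.04275378e-05
 1.10668429e+00 1.40868125e+00]
[324.16913617 228.45280277] [324.48577321 244.87238338]
rel [0.0009, -0.0003, 0.0029] [-0.0003, 0.0021, 0.0101]
324 228
```

View pics/w5c.png

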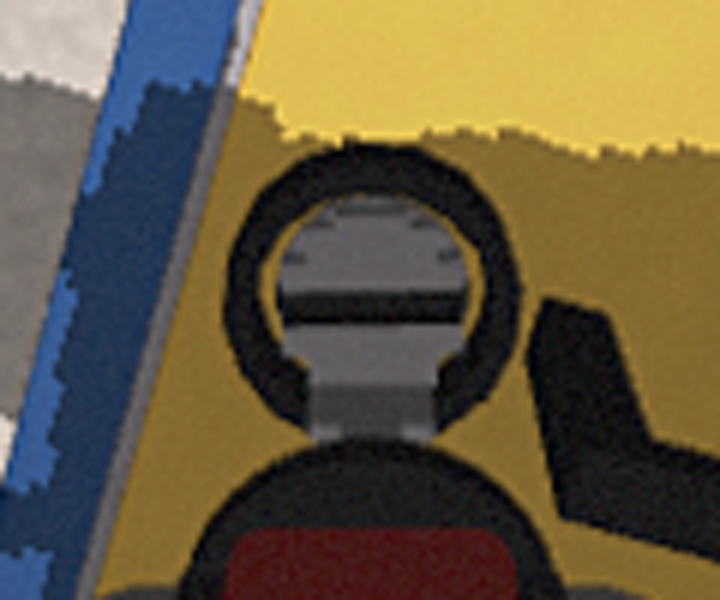

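The crop shows the slot running level across the image, centre (373,307), which is full-image (325.8,228.8) against a predicted (324.2,228.5). The blade is below it at crop x 308–438. I check the tip's edge in pixel profiles.

Run:
```python
import cv2,pickle
from h import *
g=cv2.cvtColor(cv2.imread("pics/w5.png"),cv2.COLOR_BGR2GRAY);p=P("wrist")
print(list(range(305,348)))
for v in range(222,256):print(v,g[v,305:348:2].tolist())
s=status.get_state();r=R.from_quat(s["eef_rot"])
for d in([.00125,.007,.074],[.00125,-.007,.074],[.00125,.0,.074],[.001,0,.064]):print(d,proj(*p,s["tcp_pos"]+r.apply(d)),p[0][0,0])
```

```text
[305, 306, 307, 308, 309, 310, 311, 312, 313, 314, 315, 316, 317, 318, 319, 320, 321, 322, 323, 324, 325, 326, 327, 328, 329, 330, 331, 332, 333, 334, 335, 336, 337, 338, 339, 340, 341, 342, 343, 344, 345, 346, 347]
222 [27, 56, 111, 85, 87, 94, 92, 96, 95, 93, 92, 93, 91, 94, 95, 94, 90, 90, 87, 108, 18, 14]
223 [20, 67, 110, 96, 96, 95, 93, 93, 90, 97, 93, 95, 93, 93, 92, 94, 94, 93, 95, 107, 22, 23]
224 [11, 68, 109, 96, 94, 97, 95, 95, 96, 94, 94, 93, 95, 93, 95, 93, 90, 94, 78, 108, 13, 29]
225 [29, 70, 104, 101, 98, 99, 103, 97, 101, 102, 103, 99, 99, 101, 101, 100, 101, 99, 62, 115, 3, 25]
226 [17, 80, 103, 78, 79, 63, 64, 67, 69, 70, 60, 67, 68, 68, 59, 60, 62, 56, 36, 116, 19, 32]
227 [25, 71, 106, 37, 36, 29, 30, 31, 28, 25, 27, 30, 23, 32, 15, 24, 21, 22, 37, 112, 6, 24]
228 [26, 45, 106, 25, 27, 22, 24, 19, 26, 16, 26, 33, 14, 30, 24, 28, 30, 23, 39, 110, 13, 32]
229 [22, 40, 110, 23, 28, 29, 23, 24, 26, 27, 28, 29, 26, 18, 23, 30, 23, 11, 48, 112, 18, 18]
230 [18, 16, 116, 22, 8, 22, 25, 15, 18, 15, 22, 19, 20, 16, 20, 15, 23, 11, 74, 92, 5, 26]
231 [25, 6, 108, 13, 17, 
[... 1943 characters left out ...]
, 92, 113, 114, 105, 105, 108, 105]
252 [108, 110, 113, 113, 95, 68, 29, 8, 18, 15, 13, 18, 8, 8, 24, 50, 83, 114, 110, 109, 105, 104]
253 [110, 111, 116, 82, 50, 17, 15, 17, 15, 19, 26, 20, 14, 24, 10, 17, 25, 83, 115, 110, 107, 106]
254 [111, 113, 83, 35, 10, 14, 11, 17, 16, 17, 22, 19, 15, 19, 13, 20, 13, 34, 82, 116, 110, 108]
255 [110, 112, 34, 17, 25, 9, 20, 35, 26, 23, 23, 24, 31, 26, 18, 15, 18, 7, 26, 80, 109, 106]
[0.00125, 0.007, 0.074] [334.55630212 243.37782401] 370.8725991904903
[0.00125, -0.007, 0.074] [314.33843236 243.37524195] 370.8725991904903
[0.00125, 0.0, 0.074] [324.44748163 243.376533  ] 370.8725991904903
[0.001, 0, 0.064] [324.42191927 248.54465023] 370.8725991904903
```

Run:
```python
from h import *
p=P("wrist");s=status.get_state();r=R.from_quat(s["eef_rot"]);t=s["tcp_pos"];print(t)
from scipy.optimize import fsolve
pr=lambda d:proj(*p,t+r.apply(d))[1]
print("nominal tip,flange,bladeTop",pr([.00125,0,.074]),pr([.017,0,.012]),pr([.00125,0,.064]))
g=cv2.cvtColor(cv2.imread("pics/w5.png"),cv2.COLOR_BGR2GRAY)
print(g[250:285,324:327].mean(1).round().tolist())
for f in(250.6,251.0,251.4):
  for tip in (241.7,242.2):
    x=fsolve(lambda q:[pr([.00125+q[0],0,.074+q[1]])-tip,pr([.017+q[0],0,.012+q[1]])-f],[0,0]);print(f,tip,(x*1000).round(2))
# slot location in tool frame at z=.104
for z in(.104,): 
  X=plane(*p,(325.8,229.0),z);print(X,(r.inv().apply(X-t)*1000).round(2))
  X=plane(*p,(325.8,226.3),z);Y=plane(*p,(325.8,231.6),z);print(np.linalg.norm(X-Y))
```

```text
[0.52853958 0.09369483 0.21492176]
nominal tip,flange,bladeTop 243.37653299745637 252.94305519860663 248.1908746132274
[47.0, 24.0, 13.0, 18.0, 23.0, 26.0, 29.0, 29.0, 26.0, 30.0, 27.0, 28.0, 29.0, 27.0, 27.0, 29.0, 36.0, 39.0, 38.0, 36.0, 40.0, 35.0, 36.0, 38.0, 41.0, 37.0, 35.0, 36.0, 38.0, 40.0, 34.0, 36.0, 33.0, 39.0, 39.0]
250.6 241.7 [0.35 2.63]
250.6 242.2 [-4.89 17.16]
251.0 241.7 [ 3.01 -5.34]
251.0 242.2 [-1.85  8.08]
251.4 241.7 [  5.45 -12.66]
251.4 242.2 [ 0.93 -0.22]
[0.52929765 0.09293873 0.104     ] [  0.7    1.   110.92]
0.004358040889846836
```

```bash
echo '{"rows":[[-0.0005,0,0.02,0,0,0],[-0.0005,0,0.033,0,0,0],[-0.0005,0,0.033,0,0,0],[-0.0005,0,0.036,0,0,0],[-0.0005,0,0.038,0,0,0],[-0.0005,0,0.04,0,0,0]]}' > m.json && python3 steer.py m.json; echo '{"rows":[[0,0,0.001,0,0,0],[0,0,0.002,0,0,0]]}' > m.json && python3 steer.py m.json
```

```text
time: 10.05
tcp_pos: [0.5293, 0.0936, 0.1768]
eef_rot: [0.986, 0.165, 0.001, -0.0]
contact_force: [-1.5, -0.0, 3.3]
opening: 0.259
grip_force: 30.0
time: 10.25
tcp_pos: [0.5293, 0.0936, 0.1748]
eef_rot: [0.986, 0.165, 0.001, -0.0]
contact_force: [-0.8, -0.0, 5.2]
opening: 0.26
grip_force: 30.0
```

```bash
echo '{"rows":[[0,0,0.001,0,0,0],[0,0,0.002,0,0,0],[0,0,0.002,0,0,0]]}' > m.json && python3 steer.py m.json; echo '{"rows":[[0,0,0.001,0,0,0],[0,0,0.002,0,0,0],[0,0,0.002,0,0,0]]}' > m.json && python3 steer.py m.json
```

```text
time: 10.55
tcp_pos: [0.5293, 0.0936, 0.1728]
eef_rot: [0.986, 0.165, 0.001, -0.0]
contact_force: [-1.8, 0.5, 6.6]
opening: 0.262
grip_force: 30.0
time: 10.85
tcp_pos: [0.5294, 0.0937, 0.1713]
eef_rot: [0.986, 0.165, 0.001, -0.0]
contact_force: [-1.8, -0.8, 10.2]
opening: 0.257
grip_force: 30.0
```

```bash
echo '{"rows":[[0,0,0,0,0,0],[0,0,0,0,0,0]]}' > m.json && python3 steer.py m.json; python3 snap.py w6
python3 - <<'E'
from h import *
g=cv2.cvtColor(cv2.imread("pics/w6.png"),cv2.COLOR_BGR2GRAY);p=P("wrist");s=status.get_state();t=s["tcp_pos"];r=R.from_quat(s["eef_rot"])
print(proj(*p,t+r.apply([.00125,0,.074])),s["moment"],s["contact_force"])
for v in range(226,262):print(v,g[v,301:350:2].tolist())
E
```

```text
time: 11.05
tcp_pos: [0.5294, 0.0937, 0.1714]
eef_rot: [0.986, 0.165, 0.001, -0.0]
contact_force: [-2.4, -0.1, 9.9]
opening: 0.261
grip_force: 30.0
11.1 [0.5294 0.0937 0.1713] [[0.946, 0.325, 0.002], [0.325, -0.946, 0.0], [0.002, 0.0, -1.0]] [1.72255998e-01 2.65074438e-01 1.86415353e+00 8.83418541e-05
 1.01075314e+00 1.41213479e+00]
[324.4683005  243.34310074] [-0.02910387  0.55903473  0.01693754] [-2.04400658 -0.96208637 10.45832555]
226 [110, 77, 16, 11, 15, 33, 31, 31, 28, 30, 28, 15, 18, 19, 21, 29, 22, 28, 19, 24, 17, 20, 23, 95, 111]
227 [113, 29, 9, 19, 20, 19, 23, 30, 18, 18, 24, 35, 31, 19, 11, 22, 12, 26, 23, 25, 25, 17, 11, 51, 115]
228 [113, 1, 21, 23, 24, 23, 27, 17, 24, 33, 52, 59, 56, 53, 54, 52, 29, 24, 22, 26, 27, 19, 16, 11, 105]
229 [110, 12, 17, 22, 21, 29, 20, 38, 64, 80, 82, 82, 84, 90, 91, 89, 54, 27, 31, 29, 27, 14, 16, 7, 73]
230 [66, 16, 19, 27, 27, 22, 32, 56, 68, 99, 96, 94, 96, 95, 97, 96, 56, 52, 20, 24, 20, 20, 28, 23, 41]
231 [15, 15, 17, 25, 28, 31, 70, 65, 67, 99, 98, 91, 94, 93, 94, 95, 69, 73, 67, 27, 18, 22, 21, 20, 15]
232 [5, 17, 25, 25, 21, 62,
[... 2451 characters left out ...]
 19, 22, 27, 24, 33, 22, 29, 26, 26, 14, 10, 12, 13, 30, 33, 23, 15, 29]
256 [32, 28, 24, 11, 11, 13, 18, 16, 31, 31, 35, 25, 31, 30, 26, 28, 31, 24, 29, 9, 20, 9, 10, 17, 20]
257 [34, 13, 16, 20, 21, 29, 26, 23, 29, 34, 30, 29, 26, 28, 29, 28, 30, 32, 32, 29, 23, 14, 20, 30, 33]
258 [28, 24, 12, 15, 24, 28, 26, 29, 29, 33, 19, 26, 29, 29, 27, 28, 26, 33, 32, 24, 22, 18, 24, 15, 23]
259 [23, 22, 12, 14, 24, 30, 29, 28, 32, 31, 28, 29, 26, 31, 22, 28, 29, 24, 27, 25, 19, 19, 18, 13, 25]
260 [28, 22, 18, 24, 32, 28, 28, 24, 19, 25, 26, 29, 33, 28, 27, 28, 30, 33, 28, 31, 28, 26, 19, 12, 15]
261 [13, 19, 18, 30, 29, 32, 28, 31, 28, 21, 29, 27, 34, 26, 27, 25, 31, 27, 35, 25, 28, 28, 21, 15, 17]
```

Beside the blade the slot's dark band runs v 243.4–249.3, while the blade's front face starts at 242.3. So the blade stands on the head, about 1.8 mm too far along tool +x. I lift, shift and try again.

```bash
echo '{"rows":[[0,0,-0.01,0,0,0],[-0.0018,0,-0.01,0,0,0],[-0.0018,0,-0.01,0,0,0],[-0.0018,0,-0.006,0,0,0],[-0.0018,0,-0.003,0,0,0],[-0.0018,0,-0.001,0,0,0],[-0.0018,0,-0.001,0,0,0]]}' > m.json && python3 steer.py m.json; echo '{"rows":[[0,0,0.001,0,0,0],[0,0,0.002,0,0,0],[0,0,0.002,0,0,0]]}' > m.json && python3 steer.py m.json
```

```text
time: 11.8
tcp_pos: [0.5268, 0.0929, 0.1709]
eef_rot: [0.986, 0.165, -0.0, -0.0]
contact_force: [-2.4, -0.2, 3.7]
opening: 0.259
grip_force: 30.0
time: 12.1
tcp_pos: [0.5269, 0.0929, 0.1692]
eef_rot: [0.986, 0.165, -0.0, -0.0]
contact_force: [-1.8, 0.6, 5.3]
opening: 0.261
grip_force: 30.0
```

Only 5 N now, and 2 mm deeper than the earlier hard stop, so the blade is in the slot. I push in and turn, letting the TCP circle about the axis because the blade sits about 1.7 mm off it.

```bash
echo '{"rows":[[0,0,0.002,0,0,0],[0,0,0.002,0,0,0],[0,0.0002,0.002,0,0,-0.15],[0.0001,0.0005,0.002,0,0,-0.3],[0.0002,0.0007,0.002,0,0,-0.45],[0.0003,0.001,0.002,0,0,-0.6],[0.0005,0.0012,0.002,0,0,-0.75],[0.0006,0.0013,0.002,0,0,-0.9]]}' > m.json && python3 steer.py m.json; python3 -c "
from h import *
s=status.get_state();print(s['moment'],R.from_quat(s['eef_rot']).as_matrix().round(3)[:2,1])"
```

```text
time: 12.9
tcp_pos: [0.5284, 0.0922, 0.1676]
eef_rot: [0.815, 0.58, 0.001, -0.0]
contact_force: [-1.8, 0.8, 5.7]
opening: 0.258
grip_force: 30.0
[ 0.30566971  0.3905285  -0.04868879] [ 0.945 -0.328]
```

```bash
echo '{"rows":[[0,0.0002,0,0,0,-0.15],[0.0001,0.0005,0,0,0,-0.3],[0.0002,0.0007,0,0,0,-0.45],[0.0002,0.0009,0,0,0,-0.55],[0.0002,0.0009,0,0,0,-0.55]]}' > m.json && python3 steer.py m.json; python3 -c "
from h import *
s=status.get_state();print(s['moment'],s['contact_force'],R.from_quat(s['eef_rot']).as_matrix().round(3)[:2,1])"
```

```text
time: 13.4
tcp_pos: [0.529, 0.0923, 0.1675]
eef_rot: [0.628, 0.778, 0.0, -0.0]
contact_force: [-2.8, 0.9, 5.7]
opening: 0.259
grip_force: 30.0
[ 0.42121552  0.53122386 -0.0406533 ] [-2.81045874  0.87683676  5.67498572] [0.977 0.212]
```

```bash
echo '{"rows":[[0,0,-0.02,0,0,0],[0,0,-0.045,0,0,0],[0,0,-0.045,0,0,0],[0,0,-0.045,0,0,0]]}' > m.json && python3 steer.py m.json >/dev/null; python3 snap.py w7
cat > top.py <<'E'
from h import *
import pickle,sys
def top(n,c,z,half=.016,step=.001):
    g=cv2.cvtColor(cv2.imread(f"pics/{n}.png"),cv2.COLOR_BGR2GRAY);p=pickle.load(open(f"{n}.pkl","rb"))
    a=np.arange(-half,half+1e-9,step);X,Y=np.meshgrid(a,a[::-1])
    q=np.array([proj(*p,[c[0]+x,c[1]+y,z]) for x,y in zip(X.ravel(),Y.ravel())],np.float32).reshape(*X.shape,2)
    w=cv2.remap(g,q[...,0],q[...,1],cv2.INTER_LINEAR)
    for y,r in zip(a[::-1],w): print("%4d "%round(y*1000)+"".join("#" if v<45 else "+" if v<75 else "." if v<105 else " " for v in r))
if __name__=="__main__": top(sys.argv[1],[float(sys.argv[2]),float(sys.argv[3])],float(sys.argv[4]))
E
python3 top.py w7 .529 .0935 .108; python3 top.py w2 .529 .0935 .104; python3 top.py w2 .536 -.062 .104
```

```text
13.85 [0.5286 0.0917 0.2112] [[-0.208, 0.978, -0.001], [0.978, 0.208, -0.0], [0.0, -0.001, -1.0]] [ 1.68962120e-01  2.19516963e-01  1.82566640e+00 -4.97546855e-07
  1.09706211e+00 -4.10194234e-02]
  16 .############+..++###########+  .
  15 +########++..........+########.  
  14 ########....++++++++...+#######. 
  13 ######+...++++++++++++...+#####+.
  12 #####+..++..+..+.....++.. .#####+
  11 ####+ .++++..........+++.. +#####
  10 ###+ ..................... .#####
   9 ###. ...................... +####
   8 ##+ .....................++. ####
   7 ##. +++.................++++ +###
   6 #+ .++++.................... .###
   5 #+ ......................... .###
   4 #. ...........................###
   3 #. +.......................+++###
   2 #. #+++++++++++++++++#######+.###
   1 #+ +########################++###
   0 #+ +########################+####
  -1 ## .########################+####
  -2 ##. +######################+#####
  -3 ##+.++++++++.+++..+.........+####
  -4 ###+........................+####
  -5 ####+.......................+####
  -6 ####+.....................++#####
  -7 #
[... 2256 characters left out ...]
   1 #+.++++++++++#####++.+++++++. .##
   0 ##+..+++++++++#####+..++++++. .##
  -1 ##+..+++++.+.+#####+.+++++++...##
  -2 ##+...+..+++..#####+.+++++++..+##
  -3 ###+..+++++..++####++..++++.++###
  -4 ###+++++++++.++#####+..+++.++####
  -5 ####++..++++.++#####+++++...+####
  -6 #####+..++.++++#####++++++++#####
  -7 #####++..+++++++####+++++++######
  -8 ######+++.+++..+####++.+++#######
  -9 #######++.+++.++#####+..+########
 -10 ########+++++.+++####++++#######+
 -11 +#######++##++.++####++++#######.
 -12 .############+.++##############+ 
 -13 .+###########+++###############+ 
 -14 .+############################+. 
 -15 ..++#########################++. 
 -16 ....+#######################+...
```

The left slot is now along the cover's x, so it is undone and free to pop up. Next the right one: lift over the handle, shift and turn back.

```bash
echo '{"rows":[[0,0,-0.04,0,0,0.15],[-0.152,-0.026,-0.045,0,0,1.527],[-0.152,-0.026,-0.045,0,0,1.527],[-0.152,-0.026,-0.045,0,0,1.527],[-0.152,-0.026,-0.045,0,0,1.527],[-0.152,-0.026,-0.03,0,0,1.527],[-0.152,-0.026,-0.01,0,0,1.527],[-0.152,-0.026,0,0,0,1.527]]}' > m.json && python3 steer.py m.json; python3 -c "
from h import *
rel([.5346,-.0624,.212],np.radians(-75.3))"
```

```text
time: 14.65
tcp_pos: [0.5337, -0.0625, 0.2091]
eef_rot: [0.959, 0.283, -0.002, -0.001]
contact_force: [-0.1, -0.8, 0.1]
opening: 0.26
grip_force: 30.0
rel [0.0008, 0.0005, -0.0029] [-0.002, 0.0033, 0.3174]
```

```bash
echo '{"rows":[[0,0,0,0,0,0.15],[0,0,0,0,0,0.317],[0,0,0,0,0,0.317],[0,0,0,0,0,0.317]]}' > m.json && python3 steer.py m.json; python3 snap.py w8;  python3 top.py w8 .536 -.062 .104;python3 - <<'E'
from h import *
g=cv2.cvtColor(cv2.imread("pics/w8.png"),cv2.COLOR_BGR2GRAY);p=P("wrist")
rel([.5346,-.0624,.212],np.radians(-75.3))
for v in range(222,254):print(v,g[v,303:349:2].tolist())
E
```

```text
time: 15.05
tcp_pos: [0.5347, -0.0622, 0.2112]
eef_rot: [0.991, 0.133, -0.001, -0.0]
contact_force: [1.0, -0.1, -0.3]
opening: 0.26
grip_force: 30.0
15.1 [ 0.5349 -0.0623  0.2114] [[0.964, 0.264, -0.001], [0.264, -0.964, 0.0], [-0.001, -0.0, -1.0]] [-1.18684940e-01  2.22691419e-01  1.82102828e+00 -1.17184378e-05
  1.09893086e+00  1.18451324e+00]
  16 .... .+######################+.. 
  15 ... .+#########################+.
  14 ....##########++....++###########
  13 ..+##########+  .......+#########
  12 ..#########+...++.......++#######
  11 .+########+..+##+...++....+######
  10 .#######++.+####+...++...+..#####
   9 #######+...+####+........++++####
   8 #######+....####+.........+.+####
   7 #######+....####+.........+.++###
   6 ######+.....+####+..........+++##
   5 ####++......+####+..........+.+##
   4 ###++........####+..........+++##
   3 +++++........#####...........++##
   2 ++++++.......+####+..........+.+#
   1 ++++++.......+####+..........+++#
   0 ++++++........####+..........+++#
  -1 ++++++........#####...........++#
  -2 +++++++.......+####...........++#
  -3 ++++++
[... 3059 characters left out ...]
 46, 56, 57, 60, 61, 59, 58, 60, 54, 56, 57, 26, 29, 22, 96, 106, 101]
248 [100, 101, 102, 104, 24, 25, 52, 66, 64, 54, 60, 59, 58, 58, 73, 71, 69, 22, 7, 66, 107, 104, 102]
249 [101, 101, 102, 103, 83, 14, 62, 93, 91, 56, 61, 60, 62, 61, 94, 96, 88, 19, 24, 101, 101, 100, 103]
250 [101, 103, 103, 103, 102, 84, 73, 100, 98, 53, 43, 49, 50, 55, 91, 105, 95, 26, 65, 109, 104, 102, 101]
251 [105, 101, 100, 102, 106, 109, 97, 69, 59, 27, 27, 17, 22, 29, 54, 70, 85, 102, 100, 107, 100, 104, 100]
252 [101, 100, 101, 99, 109, 91, 64, 31, 8, 19, 7, 17, 18, 12, 8, 25, 49, 78, 111, 102, 103, 101, 103]
253 [98, 103, 103, 110, 78, 43, 20, 5, 8, 10, 19, 17, 28, 20, 17, 11, 12, 29, 76, 111, 105, 101, 103]
```

Run:
```python
from h import *
import pickle
for n,uv,t,q in(("w5",(325.8,229.0),[0.52854,.09369,.21492],None),("w8",(325.8,229.9),None,None)):
    p=pickle.load(open(n+".pkl","rb"));s=status.get_state()
    C=np.linalg.inv(p[1])
    X=plane(*p,uv,.104)
    # tool axes from camera: cam x = tool y
    y=C[:3,0];y=y/np.linalg.norm(y);x=np.cross(y,[0,0,-1])
    t=np.array(t) if t else s["tcp_pos"]
    print(n,X.round(4),t.round(4),((X-t)@x*1000).round(2),((X-t)@y*1000).round(2))
```

```text
w5 [0.5291 0.0928 0.104 ] [0.5285 0.0937 0.2149] 0.26 1.0
w8 [ 0.5359 -0.0629  0.104 ] [ 0.5349 -0.0623  0.2114] 0.85 0.87
```

```bash
echo '{"rows":[[-0.0008,0,0.02,0,0,0.03],[-0.0008,0,0.03,0,0,0.03],[-0.0008,0,0.03,0,0,0.03],[-0.0008,0,0.034,0,0,0.03],[-0.0008,0,0.037,0,0,0.03],[-0.0008,0,0.0395,0,0,0.03],[-0.0008,0,0.0395,0,0,0.03]]}' > m.json && python3 steer.py m.json; echo '{"rows":[[0,0,0.001,0,0,0],[0,0,0.002,0,0,0],[0,0,0.002,0,0,0]]}' > m.json && python3 steer.py m.json
```

```text
time: 15.8
tcp_pos: [0.5344, -0.0625, 0.1726]
eef_rot: [0.993, 0.117, -0.0, -0.0]
contact_force: [0.6, 0.5, -0.6]
opening: 0.261
grip_force: 30.0
time: 16.1
tcp_pos: [0.5347, -0.0625, 0.1711]
eef_rot: [0.993, 0.117, 0.0, 0.0]
contact_force: [-0.1, -0.3, 4.2]
opening: 0.258
grip_force: 30.0
```

```bash
echo '{"rows":[[0,0,0.002,0,0,0],[0,0,0.0035,0,0,0],[0,0.0002,0.0035,0,0,-0.15],[0.0001,0.0005,0.0035,0,0,-0.3],[0.0002,0.0007,0.0035,0,0,-0.45],[0.0003,0.0009,0.0035,0,0,-0.6],[0.0004,0.0011,0.0035,0,0,-0.75],[0.0006,0.0013,0.0035,0,0,-0.9]]}' > m.json && python3 steer.py m.json; echo '{"rows":[[0,0.0002,0,0,0,-0.15],[0.0001,0.0005,0,0,0,-0.3],[0.0002,0.0007,0,0,0,-0.45],[0.0003,0.0009,0,0,0,-0.6],[0.0003,0.001,0,0,0,-0.64],[0.0003,0.001,0,0,0,-0.64]]}' > m.json && python3 steer.py m.json; python3 -c "
from h import *
s=status.get_state();print(s['moment'],R.from_quat(s['eef_rot']).as_matrix().round(3)[:2,1])"
echo '{"rows":[[0,0,-0.02,0,0,0],[0,0,-0.045,0,0,0],[0,0,-0.045,0,0,0],[0,0,-0.045,0,0,0]]}' > m.json && python3 steer.py m.json >/dev/null; python3 snap.py w9;python3 top.py w9 .536 -.062 .108
```

```text
time: 16.9
tcp_pos: [0.5353, -0.0635, 0.1674]
eef_rot: [0.842, 0.54, 0.0, -0.0]
contact_force: [-2.5, 1.3, 5.6]
opening: 0.257
grip_force: 30.0
time: 17.5
tcp_pos: [0.5361, -0.0636, 0.1673]
eef_rot: [0.631, 0.776, -0.0, -0.0]
contact_force: [-3.1, 1.5, 6.5]
opening: 0.259
grip_force: 30.0
[ 0.30788152  0.56690601 -0.00106102] [0.979 0.203]
17.95 [ 0.5359 -0.0637  0.2112] [[-0.202, 0.979, -0.001], [0.979, 0.202, 0.0], [0.0, -0.001, -1.0]] [-1.21168888e-01  2.24730970e-01  1.81906677e+00 -3.55929506e-05
  1.09873811e+00 -3.24177324e-01]
  16 .+###########################+ ..
  15 +#############################+ .
  14 #########...###################..
  13 #######+...+###########+.######+.
  12 ######.....++++++++++++...+#####+
  11 #####..++++..........+++. .+#####
  10 ####...++++............... .#####
   9 ###+.........................####
   8 ###..........................####
   7 ##+..++..................++..+###
   6 ##..++++.................++...###
   5 #+ ...........................###
   4 #+ ...........................###
   3 #+.++.........................###
   2 #+ ++.......+...++++++++++++++###
   1 #+ +########################++###
   0 #+.+########################++###
  -1 ##.+########################+####
  -2 ##..#############################
  -3 ###.+#######+++++++++++++++++####
  -4 ###+........................+####
  -5 ####+.......................+####
  -6 ####+.......................+####
  -7 #####+...................++######
  -8 #######+.................########
  -9 ########...............++++#####+
 -10 ########.........++++++++++#####.
 -11 .#######+....+++++++++++++++###+.
 -12 .+#########+++++++++++++++++###..
 -13 ..+#########++++++++++++++++##+ .
 -14 ...+########++++++++++++.........
 -15 .....#######++++++++++++..... ...
 -16 ......+#####+++.+++++++++++.... .
```

Both slots now lie along the cover's x, so both fasteners are undone. Back to the stand with the screwdriver.

```bash
echo '{"rows":[[0,0,-0.045,0,0,0],[0.41,0.069,-0.045,0,0,0.224],[0.41,0.069,-0.045,0,0,0.224],[0.41,0.069,-0.045,0,0,0.224],[0.41,0.069,-0.045,0,0,0.224],[0.41,0.069,-0.045,0,0,0.224],[0.41,0.069,-0.03,0,0,0.224],[0.41,0.069,-0.01,0,0,0.224]]}' > m.json && python3 steer.py m.json; python3 -c "
from h import *
rel([.5208,.3532,.18],np.radians(-1.15))"
```

```text
time: 18.75
tcp_pos: [0.5236, 0.2818, 0.2397]
eef_rot: [0.714, 0.7, 0.0, 0.0]
contact_force: [1.1, -0.0, 0.1]
opening: 0.261
grip_force: 30.0
rel [0.0713, -0.0043, 0.0597] [0.0002, -0.0001, -0.0007]
```

```bash
echo '{"rows":[[0.04,-0.003,0,0,0,0],[0.065,-0.003,0.03,0,0,0],[0.065,-0.003,0.055,0,0,0],[0.065,-0.003,0.055,0,0,0],[0.065,-0.003,0.055,0,0,0]]}' > m.json && python3 steer.py m.json; python3 -c "
from h import *
rel([.5208,.3532,.098],np.radians(-1.15))"
```

```text
time: 19.25
tcp_pos: [0.5217, 0.3441, 0.1844]
eef_rot: [0.715, 0.7, -0.001, -0.0]
contact_force: [0.3, 0.3, -0.0]
opening: 0.257
grip_force: 30.0
rel [0.0093, -0.0009, 0.0864] [-0.0022, 0.0016, -0.001]
```

```bash
echo '{"rows":[[0.009,-0.001,0.005,0,0,0],[0.009,-0.001,0.005,0,0,0],[0.009,-0.001,0.005,0,0,0]]}' > m.json && python3 steer.py m.json>/dev/null; python3 -c "
from h import *
rel([.5208,.3532,.098],np.radians(-1.15))"
```

```text
rel [-0.0007, -0.0012, 0.0833] [0.001, -0.0006, -0.001]
```

```bash
echo '{"rows":[[-0.0005,-0.001,0.005,0,0,0],[-0.0005,-0.001,0.03,0,0,0],[-0.0005,-0.001,0.05,0,0,0],[-0.0005,-0.001,0.065,0,0,0],[-0.0005,-0.001,0.075,0,0,0],[-0.0005,-0.001,0.08,0,0,0],[-0.0005,-0.001,0.08,0,0,0]]}' > m.json && python3 steer.py m.json
```

```text
time: 20.25
tcp_pos: [0.5204, 0.3531, 0.1001]
eef_rot: [0.715, 0.7, -0.0, -0.0]
contact_force: [0.4, -0.4, -0.2]
opening: 0.259
grip_force: 30.0
```

```bash
python3 -c "
from h import *
rel([.5208,.3532,.097],np.radians(-1.15))"
```

```text
rel [0.0001, 0.0004, 0.0031] [-0.0004, 0.0003, -0.001]
```

In the hole with no side force. I lower the last 3 mm, release and rise, then look from the side.

```bash
echo '{"rows":[[0,0,0.0015,0,0,0],[0,0,0.003,0,0,0],[0,0,0.003,0,0,0]]}' > m.json && python3 steer.py m.json; echo '{"rows":[[0,0,0,0,0,0],[0,0,0,0,0,0],[0,0,0,0,0,0],[0,0,0,0,0,0]]}' > m.json && python3 steer.py m.json 0.7;  echo '{"rows":[[0,0,-0.03,0,0,0],[0,0,-0.08,0,0,0],[0,0,-0.13,0,0,0],[0,0,-0.16,0,0,0],[0,0,-0.16,0,0,0]]}' > m.json && python3 steer.py m.json 0.7; python3 snap.py s2 side
python3 - <<'E'
import cv2,numpy as np
a=cv2.imread("pics/side0.png").astype(int)[330:400,300:365];b=cv2.imread("pics/s2.png").astype(int)[330:400,300:365]
r=lambda i:np.argwhere((i[...,2]>100)&(i[...,1]<60))
for i in(a,b):
    q=r(i);print(len(q),q.min(0),q.max(0),q.mean(0))
E
```

```text
time: 20.55
tcp_pos: [0.5207, 0.3533, 0.0978]
eef_rot: [0.714, 0.7, 0.0, 0.0]
contact_force: [-0.2, -0.3, -0.4]
opening: 0.258
grip_force: 30.0
time: 20.95
tcp_pos: [0.5205, 0.3533, 0.0976]
eef_rot: [0.714, 0.7, 0.0, 0.0]
contact_force: [-0.3, -0.2, 0.3]
opening: 0.585
grip_force: 0.0
time: 21.45
tcp_pos: [0.5227, 0.3547, 0.2631]
eef_rot: [0.714, 0.7, 0.004, 0.001]
contact_force: [-0.2, -0.2, 0.0]
opening: 0.7
grip_force: 0.0
21.5 [0.5216 0.3539 0.26  ] [[0.021, 1.0, 0.004], [1.0, -0.021, 0.003], [0.003, 0.004, -1.0]] [ 5.93832224e-01  3.20682490e-01  1.57606854e+00 -2.84688851e-05
  1.24009762e+00  6.14854085e-01]
89 [20 22] [42 37] [27.84269663 30.29213483]
66 [21 23] [45 38] [28.53030303 29.57575758]
```

The screwdriver stands as before. Its red pixels in the side view match the first image to within 1–3 px. Now the handle.

```bash
python3 -c "
from h import *
rel([.5325,.0152,.20],np.radians(2.65))"
```

```text
rel [-0.3386, 0.0178, 0.0592] [0.004, -0.0026, -0.0673]
```

```bash
echo '{"rows":[[-0.338,0.018,0,0,0,-0.067],[-0.338,0.018,0,0,0,-0.067],[-0.338,0.018,0,0,0,-0.067],[-0.338,0.018,0,0,0,-0.067],[-0.338,0.018,0.02,0,0,-0.067],[-0.338,0.018,0.04,0,0,-0.067],[-0.338,0.018,0.055,0,0,-0.067],[-0.338,0.018,0.055,0,0,-0.067]]}' > m.json && python3 steer.py m.json>/dev/null; echo '{"rows":[[0,0,0,0,0,0],[0,0,0,0,0,0]]}' > m.json && python3 steer.py m.json; python3 -c "
from h import *
rel([.5325,.0152,.126],np.radians(2.65))"; python3 snap.py w10
python3 - <<'E'
import pickle
from h import *
p=pickle.load(open("w10.pkl","rb"))
print([proj(*p,[.5325+x*.9989-y*.0462,.0152+x*.0462+y*.9989,.15]).round(1).tolist() for x,y in((0,0),(0,.055),(0,-.055),(.005,.03),(-.005,.03))])
g=cv2.cvtColor(cv2.imread("pics/w10.png"),cv2.COLOR_BGR2GRAY)
for y in(.05,.04,.03,.02):
    u,v=proj(*p,[.5325-y*.0462,.0152+y*.9989,.15]).astype(int); print(u,v,g[v,u-20:u+22:2].tolist())
E
```

```text
time: 22.5
tcp_pos: [0.5314, 0.0156, 0.2023]
eef_rot: [0.691, 0.723, -0.0, -0.0]
contact_force: [-0.3, 0.3, 0.6]
opening: 0.699
grip_force: 0.0
rel [-0.0005, 0.0011, 0.0763] [-0.0005, -0.0004, -0.0001]
22.55 [0.5317 0.016  0.2027] [[-0.047, 0.999, 0.0], [0.999, 0.047, 0.0], [0.0, 0.0, -1.0]] [ 2.70088479e-02  2.21010181e-01  1.84452795e+00  3.45211054e-04
  1.07566365e+00 -2.01267365e-02]
[[326.4, 255.9], [326.5, 169.1], [326.3, 331.6], [334.6, 210.1], [318.3, 210.1]]
326 177 [184, 184, 183, 185, 184, 177, 70, 47, 47, 47, 46, 46, 47, 46, 76, 194, 183, 186, 187, 184, 182]
326 194 [102, 106, 107, 105, 103, 108, 78, 27, 28, 26, 19, 25, 28, 23, 43, 108, 104, 105, 103, 105, 104]
326 210 [103, 103, 104, 101, 103, 103, 78, 19, 26, 24, 22, 22, 18, 27, 60, 106, 105, 103, 103, 103, 106]
326 225 [104, 105, 105, 106, 103, 105, 102, 25, 21, 27, 31, 26, 20, 19, 56, 104, 101, 100, 101, 103, 101]
```

The bar is exactly where predicted, centred at u=326. Down and close.

```bash
echo '{"rows":[[0,0.001,0.04,0,0,0],[0,0.001,0.065,0,0,0],[0,0.001,0.076,0,0,0],[0,0.001,0.076,0,0,0],[0,0.001,0.076,0,0,0]]}' > m.json && python3 steer.py m.json; echo '{"rows":[[0,0,0,0,0,0],[0,0,0,0,0,0],[0,0,0,0,0,0],[0,0,0,0,0,0],[0,0,0,0,0,0],[0,0,0,0,0,0],[0,0,0,0,0,0],[0,0,0,0,0,0]]}' > m.json && python3 steer.py m.json 0
```

```text
time: 23.05
tcp_pos: [0.5332, 0.0156, 0.1275]
eef_rot: [0.69, 0.723, 0.0, 0.0]
contact_force: [0.4, 1.5, 0.3]
opening: 0.701
grip_force: 0.0
time: 23.85
tcp_pos: [0.5324, 0.0149, 0.1265]
eef_rot: [0.691, 0.723, -0.0, -0.0]
contact_force: [0.3, -0.1, 0.4]
opening: 0.104
grip_force: 30.0
```

```bash
echo '{"rows":[[0,0,-0.004,0,0,0],[0,0,-0.008,0,0,0],[0,0,-0.012,0,0,0],[0,0,-0.012,0,0,0]]}' > m.json && python3 steer.py m.json; python3 -c "
from h import *
print(status.get_state()['contact_force'],status.get_state()['moment'])"
```

```text
time: 24.25
tcp_pos: [0.5328, 0.015, 0.1391]
eef_rot: [0.691, 0.723, 0.0, 0.0]
contact_force: [-0.7, -0.3, -3.7]
opening: 0.104
grip_force: 30.0
[-0.67909902 -0.28932543 -3.73406095] [-0.00087221 -0.16860448 -0.00408585]
```

Lifted free, with 3.7 N on the wrist. Raise, and carry to a point in front of the hook tips.

```bash
echo '{"rows":[[0,0,-0.04,0,0,0],[0,0,-0.08,0,0,0],[-0.02,-0.008,-0.125,0,0,0],[-0.06,-0.023,-0.126,0,0,0.05],[-0.1,-0.038,-0.126,0,0,0.1],[-0.14,-0.053,-0.126,0,0,0.15],[-0.18,-0.069,-0.126,0,0,0.205],[-0.22,-0.084,-0.126,0,0,0.205]]}' > m.json && python3 steer.py m.json; python3 -c "
from h import *
rel([.4166,-.3393,.265],np.radians(-9.1))"
```

```text
time: 25.05
tcp_pos: [0.4576, -0.2101, 0.2646]
eef_rot: [0.762, 0.648, 0.0, 0.0]
contact_force: [0.6, -0.2, -3.4]
opening: 0.102
grip_force: 30.0
rel [-0.1341, -0.0198, -0.0004] [0.0003, 0.0, -0.0019]
```

```bash
echo '{"rows":[[-0.04,-0.005,0,0,0,0],[-0.08,-0.01,0,0,0,0],[-0.12,-0.017,0,0,0,0],[-0.13,-0.02,0,0,0,0],[-0.13,-0.02,0,0,0,0],[-0.13,-0.02,0,0,0,0]]}' > m.json && python3 steer.py m.json; python3 -c "
from h import *
rel([.4166,-.3393,.1815],np.radians(-9.1))"
```

```text
time: 25.65
tcp_pos: [0.4183, -0.333, 0.2643]
eef_rot: [0.761, 0.649, 0.0, -0.0]
contact_force: [1.5, -0.7, -2.9]
opening: 0.105
grip_force: 30.0
rel [-0.0065, -0.0007, 0.0828] [-0.0003, -0.0009, -0.0006]
```

```bash
echo '{"rows":[[-0.006,-0.001,0.03,0,0,0],[-0.006,-0.001,0.06,0,0,0],[-0.006,-0.001,0.078,0,0,0],[-0.006,-0.001,0.0825,0,0,0],[-0.006,-0.001,0.0825,0,0,0],[-0.006,-0.001,0.0825,0,0,0]]}' > m.json && python3 steer.py m.json; python3 -c "
from h import *
rel([.4166,-.3393,.1815],np.radians(-9.1));rel([.5252,-.3567,.1815],np.radians(-9.1))"; python3 snap.py s3 side; python3 snap.py c3 scene
python3 - <<'E'
import cv2,numpy as np
a=cv2.imread("pics/s3.png")[120:260,270:430];b=cv2.imread("pics/c3.png")[70:210,150:310]
f=lambda i:cv2.resize(i,(400,350),interpolation=cv2.INTER_CUBIC)
cv2.imwrite("pics/m5.png",np.hstack([f(a),f(b)]))
E
```

```text
time: 26.25
tcp_pos: [0.4173, -0.3395, 0.1831]
eef_rot: [0.761, 0.649, 0.0, 0.001]
contact_force: [0.7, -0.4, -2.9]
opening: 0.104
grip_force: 30.0
rel [0.0001, -0.0007, 0.0016] [0.0014, 0.0007, 0.0007]
rel [-0.0, 0.1093, 0.0017] [0.0014, 0.0007, 0.0007]
26.3 [ 0.4173 -0.3397  0.1832] [[0.158, 0.987, 0.002], [0.987, -0.158, -0.001], [-0.001, 0.002, -1.0]] [-6.86175568e-01  2.51500888e-01  1.85239207e+00  1.06869674e-04
  1.03568336e+00 -5.27901413e-01]
26.35 [ 0.4172 -0.3399  0.1833] [[0.158, 0.987, 0.002], [0.987, -0.158, -0.001], [-0.001, 0.002, -1.0]] [-6.86468897e-01  2.51457247e-01  1.85241469e+00  5.95715841e-05
  1.03562582e+00 -5.27928769e-01]
```

View pics/m5.png

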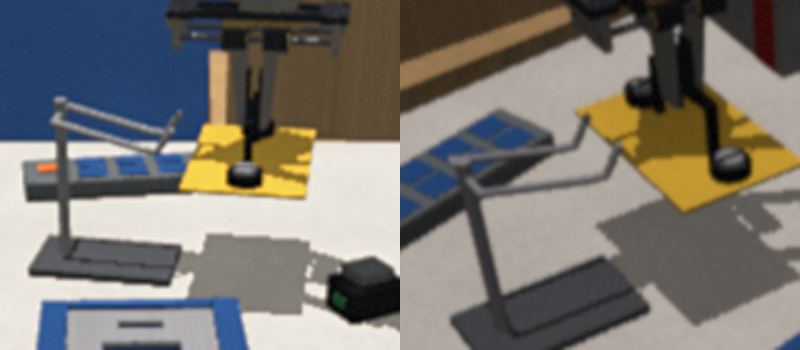

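The cover hangs level in front of the tips. In the side crop the tips are near (180,112) and (165,150), the plate's edge is just in front of them, and the prongs point between the handle posts. Slide in.

```bash
echo '{"rows":[[0,0.015,0.0015,0,0,0],[0,0.03,0.0015,0,0,0],[0,0.045,0.0015,0,0,0],[0,0.06,0.0015,0,0,0],[0,0.06,0.0015,0,0,0]]}' > m.json && python3 steer.py m.json;echo '{"rows":[[0,0.015,0,0,0,0],[0,0.03,0,0,0,0],[0,0.04,0,0,0,0],[0,0.048,0,0,0,0],[0,0.048,0,0,0,0]]}' > m.json && python3 steer.py m.json; python3 -c "
from h import *
rel([.5252,-.3567,.1495],np.radians(-9.1))"
```

```text
time: 26.85
tcp_pos: [0.4781, -0.3496, 0.1804]
eef_rot: [0.761, 0.649, 0.0, 0.001]
contact_force: [-0.7, 0.9, -2.9]
opening: 0.105
grip_force: 30.0
time: 27.35
tcp_pos: [0.524, -0.3569, 0.1803]
eef_rot: [0.761, 0.649, 0.0, 0.0]
contact_force: [1.0, -0.0, -2.0]
opening: 0.103
grip_force: 30.0
rel [0.0003, 0.0012, 0.0308] [0.0003, 0.0001, 0.0003]
```

```bash
echo '{"rows":[[0,0.001,0.01,0,0,0],[0,0.001,0.02,0,0,0],[0,0.001,0.026,0,0,0],[0,0.001,0.029,0,0,0],[0,0.001,0.03,0,0,0],[0,0.001,0.03,0,0,0]]}' > m.json && python3 steer.py m.json; echo '{"rows":[[0,0,0.001,0,0,0],[0,0,0.002,0,0,0],[0,0,0.002,0,0,0]]}' > m.json && python3 steer.py m.json
```

```text
time: 27.95
tcp_pos: [0.5239, -0.3569, 0.1504]
eef_rot: [0.761, 0.649, -0.0, -0.0]
contact_force: [0.2, 0.7, -2.8]
opening: 0.109
grip_force: 30.0
time: 28.25
tcp_pos: [0.5242, -0.3571, 0.1493]
eef_rot: [0.761, 0.649, 0.0, 0.0]
contact_force: [-1.4, 1.1, 2.7]
opening: 0.104
grip_force: 30.0
```

The weight is on the prongs. Open a little and rise straight up.

```bash
echo '{"rows":[[0,0,-0.001,0,0,0],[0,0,-0.001,0,0,0],[0,0,-0.001,0,0,0],[0,0,-0.001,0,0,0],[0,0,-0.001,0,0,0]]}' > m.json && python3 steer.py m.json 0.35; echo '{"rows":[[0,0,-0.01,0,0,0],[0,0,-0.03,0,0,0],[0,0,-0.07,0,0,0],[0,0,-0.12,0,0,0],[0,0,-0.17,0,0,0],[0,0,-0.2,0,0,0],[0,0,-0.2,0,0,0],[0,0,-0.2,0,0,0]]}' > m.json && python3 steer.py m.json; python3 snap.py s4 side; python3 snap.py c4 scene; python3 snap.py w12;python3 - <<'E'
from h import *
S=P("scene");D=P("side")
# expected plate corners when hanging: origin bar .168-.06
c,s=np.cos(np.radians(-9.1)),np.sin(np.radians(-9.1))
im={n:cv2.imread(f"pics/{n}.png") for n in("s4","c4")}
for n,p in(("s4",D),("c4",S)):
    i=im[n].astype(int);m=((i[...,2]>120)&(i[...,1]>90)&(i[...,0]<70)).astype(np.uint8)
    k,l,st,ce=cv2.connectedComponentsWithStats(m);e=np.zeros(m.shape,np.uint8)
    pts=[proj(*p,[.5252+c*x-s*y,-.3567+s*x+c*y,.113]) for x,y in((.066,.103),(.066,-.103),(-.066,-.103),(-.066,.103))]
    print(n,"expect",np.round(pts).astype(int).tolist())
    j=[q for q in range(1,k) if st[q,4]>60]
    sel=[q for q in j if cv2.pointPolygonTest(np.array(pts,np.float32).reshape(-1,1,2),tuple(map(float,ce[q])),True)>-5]
    h=cv2.convexHull(np.argwhere(np.isin(l,sel))[:,::-1].astype(np.int32));a=cv2.approxPolyDP(h,4,True);print("seen",a[:,0].tolist())
for a,b in((("scene0"),"c4"),("side0","s4")):
    A=cv2.imread(f"pics/{a}.png");B=im[b];d=cv2.absdiff(A,B).max(2)
    box={"c4":{"drill":(155,310,310,420),"batt":(308,140,345,178),"carton":(474,240,524,294)},"s4":{"drill":(150,265,220,350),"carton":(420,342,482,395),"batt":(398,220,434,250)}}[b]
    for n,(x,y,X,Y) in box.items(): print(b,n,(d[y:Y,x:X]>40).mean().round(3))
E
```

```text
time: 28.75
tcp_pos: [0.524, -0.3569, 0.1494]
eef_rot: [0.761, 0.649, 0.0, -0.0]
contact_force: [0.6, 0.6, 0.4]
opening: 0.352
grip_force: 0.0
time: 29.55
tcp_pos: [0.524, -0.3569, 0.3504]
eef_rot: [0.761, 0.649, 0.0, 0.001]
contact_force: [-0.8, 0.0, -0.3]
opening: 0.35
grip_force: 0.0
29.6 [ 0.5236 -0.3566  0.349 ] [[0.158, 0.987, -0.001], [0.987, -0.158, 0.0], [0.0, -0.001, -1.0]] [-6.00351107e-01  2.74423822e-01  1.44794902e+00 -1.90629001e-05
  1.41995992e+00 -4.41315100e-01]
29.65 [ 0.5233 -0.3564  0.3482] [[0.158, 0.987, -0.002], [0.987, -0.158, 0.001], [0.001, -0.002, -1.0]] [-6.00280320e-01  2.75149818e-01  1.44865324e+00  3.34175342e-05
  1.41995077e+00 -4.41332579e-01]
29.7 [ 0.5233 -0.3564  0.3479] [[0.158, 0.987, -0.002], [0.987, -0.158, 0.002], [0.001, -0.002, -1.0]] [-6.00317379e-01  2.75595182e-01  1.44871881e+00  2.80655242e-05
  1.41993717e+00 -4.41318973e-01]
s4 expect [[301, 204], [316, 178], [359, 180], [350, 207]]
seen [[357, 182], [350, 201], [336, 206], [318, 205], [308, 193], [314, 183]]
c4 expect [[222, 184], [181, 140], [230, 122], [273, 162]]
seen [[271, 164], [220, 183], [181, 140], [201, 134], [258, 152]]
c4 drill 0.0
c4 batt 0.361
c4 carton 0.0
s4 drill 0.0
s4 carton 0.0
s4 batt 0.26
```

The cover's corners are within 2 px of a level hang. The battery pixels changed, which may only be shadow, so I check its green band.

Run:
```python
import cv2,numpy as np
for a,b,(x,y,X,Y) in(("scene0","c4",(300,130,355,190)),("side0","s4",(390,212,440,256))):
    for n in(a,b):
        i=cv2.imread(f"pics/{n}.png")[y:Y,x:X].astype(int)
        q=np.argwhere((i[...,1]>i[...,2]+20)&(i[...,1]>i[...,0]+10));k=np.argwhere(i.max(2)<75)
        print(n,len(q),q.mean(0).round(1),q.min(0),q.max(0),"dark",len(k),k.min(0),k.max(0))
```

```text
scene0 29 [37.3 22.1] [35 19] [40 25] dark 471 [18 14] [44 38]
c4 22 [37.8 22. ] [36 19] [40 25] dark 662 [15 12] [45 39]
side0 28 [27.6 15.3] [25 13] [31 18] dark 490 [15 11] [36 40]
s4 21 [28.1 15.1] [26 13] [31 17] dark 610 [12 11] [37 41]
```

The battery has not moved; the change was shadow. Handing in.

```bash
python3 -c "
from workcell import ctrl, cams, status
print(ctrl.hand_in())"
```

```text
the job is handed in; nothing more can be done
None
```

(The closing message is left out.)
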